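Step the tray of a cross slide under the fixed pointer

TASK

Slide the cross slide's tray so that the hexagon nut standing in it comes to rest right under the fixed pointer, and let it stand there for a full second. Then slide the tray on until the low dome plug is right under the pointer, and leave it there. Do not touch the nut or the plug; both stay standing in their pockets in the tray.

Things in the scene. Friction and masses are not known exactly. Their poses are not given: they have to be found in the camera images.
- pointer_tip (a point): lower end of the cross slide's fixed steel pointer, a vertical 10 mm rod with a tapered tip, 85 mm above the bench. A 12 mm arm at 138 mm height carries it from an 18 mm post, 165 mm tall, 172 mm behind it (local +x, away from the robot). The base (350 x 250 mm) is fixed, turned by up to 0.25 rad. Site x, y: the slides' directions
- knob_grip (a point): point on the axis, 70 mm above the bench, of the tray's upright black knob: 24 mm diameter, top at 88 mm, pinch from above. It stands on a tongue (top 42 mm, washer 45 mm) 140 mm on the robot's side of the tray's centre. The 120 mm square dark steel tray (top 44 mm) slides 70 mm either way of the pointer along its x and y, never turns, resists by 1.5 N a slide, stays put; starts at front left
- hex_nut: bare grey metal hexagon nut with a hole through it, 27 x 31 x 18 mm, loose in one of the tray's four round pockets (35 mm wide, 4 mm deep, 50 mm apart in a square, floor 40 mm above the bench), varying; origin: centre of its underside, z up. Not wanted: the two bolt-like parts (22 x 25 x 32 mm) in other pockets and the brass nut on the bench
- dome_plug: bare grey metal plug with a smooth domed top and no hole, 27 mm diameter, 15 mm high, the lowest part in the tray, loose in another of the four pockets; origin: centre of its underside, z up
Mind the look-alikes: they are no part of the job. What is shaped like the dome_plug but turquoise is not meant.

How it is judged:
On the way, in this order (a step that is already met when the one before it is completed fails the run):
1. the hexagon nut stands still under the pointer, within 12 mm, for half a second (horizontal distance between pointer_tip and hex_nut below 0.012 m and linear speed of hex_nut below 0.01 m/s), for 0.5 s.
2. the dome plug stands still under the pointer, within 12 mm (horizontal distance between pointer_tip and dome_plug below 0.012 m and linear speed of dome_plug below 0.01 m/s), for 0.3 s.
At the end, for the whole second after the job is handed in: the dome plug's centre is at rest within 12 mm, seen from above, of the pointer tip; the nut and the plug both still sit upright (within 10 degrees) on the floors of their pockets in the tray (underside at 36 to 43 mm above the bench) (all of step 2 and angle between each of dome_plug, hex_nut's own z axis and vertical below 0.17 rad and height (world z) of dome_plug between 0.036 and 0.043 m and height (world z) of hex_nut between 0.036 and 0.043 m); the robot touches nothing.
It fails at once if the robot touches the nut or the dome plug (contact force between any of the fingers, the arm and hex_nut above 0.3 N or contact force between any of the fingers, the arm and dome_plug above 0.3 N).
It also fails if it takes over 35 s, if anything falls off the work surface, if the arm or the gripper's body presses on something with over 40 N, if the wrist force passes 120 N, or if a joint passes its speed limit or range.

ROBOT

A 6-joint arm with a two-finger parallel gripper is mounted at the origin on a cart in front of the work surface, level with it; the furniture and walls round the work are solid. World frame = base frame: x ahead of the robot, y to its left, z up, the work surface at z = 0. Lengths are in m, angles in rad, forces in N, time in s.
With the tool pointing down it reaches from about 0.375 to 0.975 m from the base axis. Payload 3.8 kg.
Tool frame: the origin (TCP) lies on the centre line of the jaws, within the pads' length; the fingertips stand 19 mm ahead of it and the grasp point (between the pads) is the TCP (manip.tip_extent is the z of the fingertips in the tool frame, in m); z points along the fingers, y is the line along which they close (so a half turn about z gives the same grasp; the last joint's range is limited). The gripper opens to 88 mm and grips with 3 to 60 N. Pads are 18 mm wide; open, the fingers measure 123 mm over their backs; the gripper's body (75 mm by 187 mm) begins 45 mm behind the grasp point.
Start: joints at [-0.037, 0.264, 1.604, -0, 1.274, -0.037], TCP at [0.675, -0, 0.258] pointing down, gripper open.
Joint ranges: [-2.63, 2.63], [-0.94, 2.18], [0.31, 2.57], [-1.31, 4.45], [0, 2.66], [-2.55, 2.55]. Speed limits (rad/s): [2.57, 2.57, 3.14, 3.14, 3.14, 3.14].

INTERFACE

Orientations are given as a rotation vector (axis times angle).
In Python, from cell import manip gives the robot as it stands.
- The arm moves only by the tool move_arm, never from a script. Its arguments are lists of equal length, an entry for each row: "linear": the shift along the tool's x, y, z normalised to -1 to 1, where 1 is 0.6 m, a list of three; "dr": the turn, a rotation vector about the tool's x, y, z normalised to -1 to 1, where 1 is 90 degrees, a list of three. A call has 1 to 5 rows; each row is the pose to reach, as a shift and turn from the pose commanded when the call began, along the tool's axes at that moment; what a row does not reach only later rows make up. A row lasts 1/10 s, in which the tool goes at most 50 mm and 8.59 degrees, less where a joint would pass 70% of its speed; a pose out of reach is approached as far as the arm can. A call with a number of a shift or a turn outside -1 to 1 is refused whole. A call with a gripper value outside its range is refused whole. "grip" is the finger opening in mm, from 0 to 88.1, set as the call begins (left out, the last holds). The fingers move at their own pace and stop on an object; the grip force is fixed at half the most. Time passes only in rows, so rows that repeat a pose let the fingers close. It gives the time, the measured TCP pose, the force, the opening and the grip force at its end, in the units of the state.
- manip.observe(): the state, without advancing time (a new reading comes with each control period).
- manip.read_camera(name): name is "scene" or "side" or "wrist"; returns the picture (480x640x3 uint8, blue, green, red); there is no depth.
- manip.camera_info(name): a dict with "fovy" (degrees; the focal length in pixels is half the picture's height over the tangent of half this angle, whatever the lens; pixels are square), "cx", "cy" (the principal point, pixels), "origin" and "rotation" of the camera in the world. Camera axes: x right, y up, looking along -z (the intrinsics and any distortion apply to the point x, -y, -z); pixel columns grow to the right and rows downward; lengths in m; the calibration is good to about 2 mm. A picture is of the moment at which its call begins: read the wrist's pose just before it. camera_info takes no time and is no camera call; for the wrist camera it gives the pose at the moment of the call.
- manip.sign_off(): hands the job in; it is judged then, once.
The state is a dict: "t": time; "joint_positions": joint angles; "qvel": joint speeds; "joint_efforts": joint torques, N m; "position": TCP position; "eef_rot": TCP orientation; "ft_force": force on the tool from outside, world axes, zero at the start; "ft_torque": the same for the moment, N m; "grip_width": finger opening in m; "gripper_force": force on a finger pad.
Only numpy, scipy, OpenCV 4.12 (cv2) and the standard library are available. Lean on these libraries where they do the work, as an engineer would, in place of code of your own. Each camera call takes 0.05 s, during which the arm holds its last target. There are 200 camera calls.

## Working session

There is one attempt and no reset: what is moved stays moved. The work goes in short steps, Python scripts to look and compute and a tool call to move; the robot and the scene stay as the last step left them, time stands still between calls to the robot, and variables do not carry over. Pictures are saved under pics/ and viewed, at most 10 in all, crops included, and the job is handed in when it is done.

Besides the shell and the picture viewer there is one more tool, called after ">>>" as name(argument=value, ...), one argument or row to a line, values as JSON. move_arm: Moves the arm, as the interface text tells. Its arguments: {"type":"object","properties":{"linear":{"type":"array","items":{"type":"array","items":{"type":"number"}}},"dr":{"type":"array","items":{"type":"array","items":{"type":"number"}}},"grip":{"type":"number"}},"required":["linear","dr"]}

```bash
mkdir -p pics; cat > h.py <<'E'
import numpy as np,cv2
from cell import manip
def ray(info,u,v):
    f=240/np.tan(np.radians(info['fovy'])/2)
    d=np.array([(u-info['cx'])/f,-(v-info['cy'])/f,-1.])
    return np.array(info['origin']),np.array(info['rotation']).reshape(3,3)@d
def onz(info,u,v,z):
    o,d=ray(info,u,v); return o+d*(z-o[2])/d[2]
def proj(info,p):
    f=240/np.tan(np.radians(info['fovy'])/2)
    q=np.array(info['rotation']).reshape(3,3).T@(np.array(p)-info['origin'])
    return info['cx']+f*q[0]/-q[2],info['cy']-f*q[1]/-q[2]
E
python3 - <<'E'
from h import *
for n in ('scene','side','wrist'):
    i=manip.camera_info(n);print(n,i)
    cv2.imwrite(f'pics/{n}0.png',manip.read_camera(n))
print(manip.observe())
E
```

```text
scene {'fovy': 49.74876962074658, 'cx': 330.2106854243431, 'cy': 236.59113196218996, 'origin': array([ 0.09732051, -0.31203661,  0.64554953]), 'rotation': array([ 0.77966855, -0.36356361, -0.79465356])}
side {'fovy': 42.67462681598881, 'cx': 314.7053878694932, 'cy': 242.15949527727224, 'origin': array([0.568542  , 0.72449114, 0.68008511]), 'rotation': array([0.01109836, 1.266075  , 2.8727972 ])}
wrist {'fovy': 67.71185819103047, 'cx': 321.2244700963625, 'cy': 240.313392526286, 'origin': array([0.67409237, 0.06742371, 0.38326551]), 'rotation': array([-0.26343174,  0.0015366 , -0.00119321])}
{'t': 0.15, 'joint_positions': array([-3.68851720e-02,  2.64569936e-01,  1.60504238e+00, -1.98492367e-05,
        1.27371830e+00, -3.69193397e-02]), 'qvel': array([-0.00029804, -0.00132125, -0.00502122, -0.00014027, -0.00109322,
       -0.0001993 ]), 'joint_efforts': array([-3.11732474e-04, -5.02845919e+01, -3.57470334e+01,  7.29960459e-02,
        2.49771774e-02, -9.00718305e-05]), 'position': array([6.74483325e-01, 2.11240740e-05, 2.56690533e-01]), 'eef_rot': array([-2.22050535e+00, -2.22059416e+00,  1.87893937e-03]), 'ft_force': array([1.08065751, 0.24619719, 0.12077847]), 'ft_torque': array([0.02915067, 0.05069093, 0.08519406]), 'gripper_force': 0.0, 'grip_width': 0.08818566793870945}
```

View pics/scene0.png

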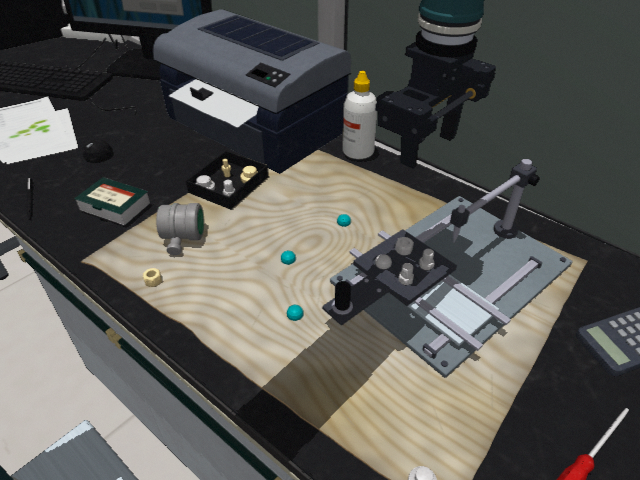

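View pics/side0.png

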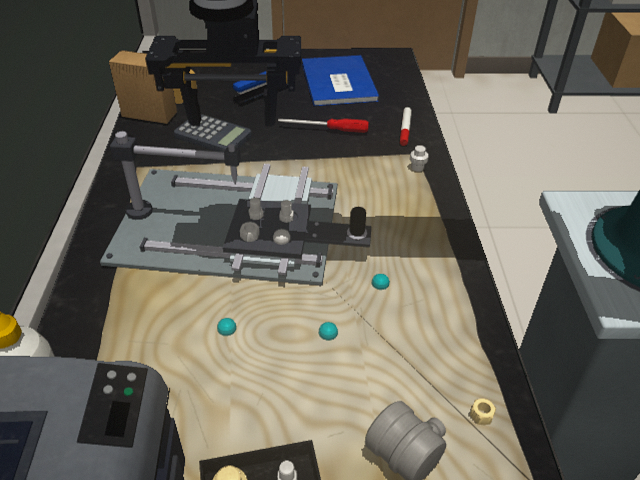

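View pics/wrist0.png

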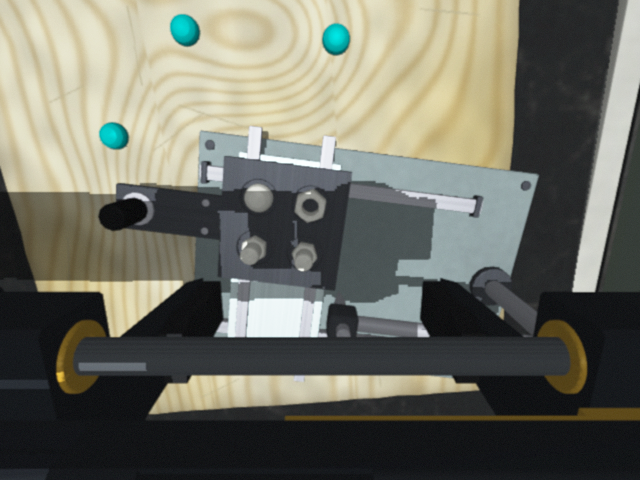

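Wrist view: the grey candidates in the tray are the dome plug (258,197), a smooth disc with no hole, the hex nut (310,206) with a hole, and two bolt-like parts at (251,250) and (303,256). The turquoise domes and the brass nut lie on the bench and aren't wanted. I'll confirm this with one enlarged composite of the three views.

```bash
sed -i "s/np.array(info\['rotation'\]).reshape(3,3)/cv2.Rodrigues(np.array(info['rotation']))[0]/" h.py
python3 - <<'E'
from h import *
w=cv2.imread('pics/wrist0.png');s=cv2.imread('pics/scene0.png');d=cv2.imread('pics/side0.png')
r=lambda im,x,y:cv2.resize(im[y:y+75,x:x+100],(400,300),interpolation=cv2.INTER_CUBIC)
cv2.imwrite('pics/c.png',np.vstack([np.hstack([cv2.resize(w[155:285,200:373],(400,300)),r(s,400,190)]),np.hstack([r(d,200,130),np.hstack([cv2.resize(s[265:325,315:368],(200,226))[:226],cv2.resize(d[195:255,330:383],(200,226))]).copy() if 0 else cv2.resize(np.hstack([s[265:325,315:375],d[195:255,330:390]]),(400,300))])]))
E
```

```text
(no output)
```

View pics/c.png

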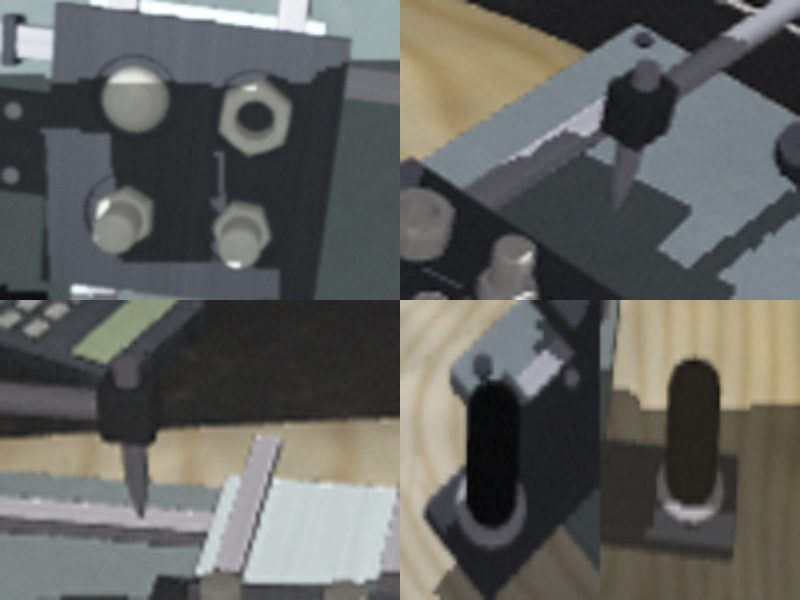

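The crop confirms the smooth dome with no hole at wrist (258,197) and the hexagon with a hole at (310,206). The pointer tip is at scene (453.7,243) and side (235.2,184.2).

```bash
python3 - <<'E'
from h import *
S,D,W=[manip.camera_info(n) for n in('scene','side','wrist')]
def tri(a,b):
    (o,d),(p,e)=ray(S,*a),ray(D,*b)
    k=np.linalg.lstsq(np.c_[d,-e],p-o,rcond=None)[0]
    x,y=o+k[0]*d,p+k[1]*e; return (x+y)/2,np.linalg.norm(x-y)
print('tip',tri((453.7,243),(235.2,184.2)),onz(S,453.7,243,.085),onz(D,235.2,184.2,.085))
print('washer',onz(S,342.3,307,.045),onz(D,357,233.4,.045))
# knob: project bottom/top silhouettes
for n,c,uv in(('S',S,(342.9,281,310.4)),('D',D,(357.9,207,236.6))):
    print(n,onz(c,uv[0],(uv[1]+uv[2])/2,.0665))
pts={'dome':((258.4,197.5),.048),'nut':((310.3,205.7),.058),'b1':((251,250),.06),'b2':((303,256),.06)}
for k,(p,z) in pts.items(): print(k,onz(W,*p,z))
n=onz(W,310.3,205.7,.058);d=onz(W,258.4,197.5,.048);print(np.linalg.norm(n-d)-0,np.arctan2(*(n-d)[[1,0]]))
# tray edges, rail edge
print('wr knob ring',onz(W,140,209,.045))
print('nut from S',onz(S,404,245,.058),'dome S',onz(S,384,262,.048)); print('nut D',onz(D,250,232,.055),'dome D',onz(D,282,238,.05))
print('base corners',onz(W,201,131,.01),onz(W,538,175,.01))
E
```

```text
tip (array([ 0.68836013, -0.06374223,  0.08469383]), np.float64(0.0005408890370220615)) [ 0.68767154 -0.0638564   0.085     ] [ 0.68852559 -0.06364646  0.085     ]
washer [0.49414541 0.00426994 0.045     ] [0.495669   0.00947466 0.045     ]
S [0.49709413 0.00632846 0.0665    ]
D [0.49525787 0.00683677 0.0665    ]
dome [0.61459596 0.01874306 0.048     ]
nut [0.66367923 0.01258205 0.058     ]
b1 [ 0.6074018  -0.02920058  0.06      ]
b2 [ 0.65637676 -0.03518428  0.06      ]
0.05046905642072355 -0.12486843326586552
wr knob ring [0.50012785 0.00739634 0.045     ]
nut from S [0.65630405 0.00737869 0.058     ] dome S [0.610422   0.01354222 0.048     ]
nut D [0.66091372 0.01774096 0.055     ] dome D [0.61170344 0.02587486 0.05      ]
base corners [0.5536295  0.07995965 0.01      ] [0.89690149 0.03612056 0.01      ]
```

>>> move_arm(
  linear=[
    [0.011, -0.2975, 0],
    [0.011, -0.2975, 0],
    [0.011, -0.2975, 0],
    [0.011, -0.2975, 0],
    [0.011, -0.2975, 0],
  ],
  dr=[
    [0, 0, -0.45],
    [0, 0, -0.45],
    [0, 0, -0.45],
    [0, 0, -0.45],
    [0, 0, -0.45],
  ],
  grip=88,
)

```text
t: 0.65
position: [0.4924, 0.0068, 0.257]
eef_rot: [-1.306, -2.854, 0.002]
ft_force: [-0.1, -0.0, -0.3]
grip_width: 0.0879
gripper_force: 0.0
```

>>> move_arm(
  linear=[
    [0, 0, 0],
    [0, 0, 0],
    [0, 0, 0],
    [0, 0, 0],
    [0, 0, 0],
  ],
  dr=[
    [0, 0, -0.45],
    [0, 0, -0.45],
    [0, 0, -0.45],
    [0, 0, -0.45],
    [0, 0, -0.45],
  ],
)

```text
t: 1.15
position: [0.4962, 0.0066, 0.2574]
eef_rot: [-0.238, -3.132, 0.0]
ft_force: [-0.0, 0.8, -0.4]
grip_width: 0.0881
gripper_force: 0.0
```

>>> move_arm(
  linear=[
    [0, 0, 0],
    [0, 0, 0],
    [0, 0, 0],
    [0, 0, 0],
  ],
  dr=[
    [0, 0, -0.1],
    [0, 0, -0.1],
    [0, 0, -0.1],
    [0, 0, -0.1],
  ],
)

```text
t: 1.55
position: [0.4964, 0.0066, 0.2576]
eef_rot: [-0.004, -3.141, -0.0]
ft_force: [0.5, -0.8, 0.2]
grip_width: 0.0881
gripper_force: 0.0
```

>>> move_arm(
  linear=[
    [0, 0, 0.08],
    [0, 0, 0.16],
    [0, 0, 0.23],
    [0, 0, 0.28],
    [0, 0, 0.3125],
  ],
  dr=[
    [0, 0, 0],
    [0, 0, 0],
    [0, 0, 0],
    [0, 0, 0],
    [0, 0, 0],
  ],
)

```text
t: 2.05
position: [0.4945, 0.0067, 0.0673]
eef_rot: [-0.003, -3.137, -0.0]
ft_force: [-0.6, -0.3, -0.7]
grip_width: 0.088
gripper_force: 0.0
```

>>> move_arm(
  linear=[
    [0, 0, 0],
    [0, 0, 0],
    [0, 0, 0],
    [0, 0, 0],
    [0, 0, 0],
  ],
  dr=[
    [0, 0, 0],
    [0, 0, 0],
    [0, 0, 0],
    [0, 0, 0],
    [0, 0, 0],
  ],
  grip=15,
)

```text
t: 2.55
position: [0.4976, 0.0066, 0.0716]
eef_rot: [0.0, 3.139, -0.0]
ft_force: [0.7, -0.2, -0.2]
grip_width: 0.0502
gripper_force: 0.0
```

>>> move_arm(
  linear=[
    [0, 0, 0],
    [0, 0, 0],
    [0, 0, 0],
    [0, 0, 0],
  ],
  dr=[
    [0, 0, 0],
    [0, 0, 0],
    [0, 0, 0],
    [0, 0, 0],
  ],
)

```text
t: 2.95
position: [0.4965, 0.0066, 0.0703]
eef_rot: [-0.0, -3.142, -0.0]
ft_force: [0.0, -0.2, 0.7]
grip_width: 0.0232
gripper_force: 30.0
```

>>> move_arm(
  linear=[
    [-0.002, -0.006, 0],
    [-0.006, -0.018, 0],
    [-0.011, -0.033, 0],
    [-0.016, -0.048, 0],
    [-0.021, -0.063, 0],
  ],
  dr=[
    [0, 0, 0],
    [0, 0, 0],
    [0, 0, 0],
    [0, 0, 0],
    [0, 0, 0],
  ],
)

```text
t: 3.45
position: [0.5094, -0.0322, 0.0703]
eef_rot: [0.0, 3.142, -0.0]
ft_force: [-1.6, 2.6, 3.6]
grip_width: 0.0228
gripper_force: 30.0
```

>>> move_arm(
  linear=[
    [-0.005, -0.015, 0],
    [-0.01, -0.03, 0],
    [-0.015, -0.045, 0],
    [-0.019, -0.056, 0],
    [-0.021, -0.062, 0],
  ],
  dr=[
    [0, 0, 0],
    [0, 0, 0],
    [0, 0, 0],
    [0, 0, 0],
    [0, 0, 0],
  ],
)

```text
t: 3.95
position: [0.5221, -0.0693, 0.0703]
eef_rot: [0.001, 3.141, -0.0]
ft_force: [-0.5, 2.1, 4.7]
grip_width: 0.0228
gripper_force: 30.0
```

```bash
python3 - <<'E'
from h import *
s=manip.read_camera('scene');d=manip.read_camera('side')
print(manip.observe()['position'])
r=lambda im,x,y:cv2.resize(im[y:y+90,x:x+120],(400,300),interpolation=cv2.INTER_CUBIC)
cv2.imwrite('pics/n.png',np.hstack([r(s,395,200),r(d,180,150)]))
E
```

```text
[ 0.52221572 -0.06945813  0.07027751]
```

View pics/n.png

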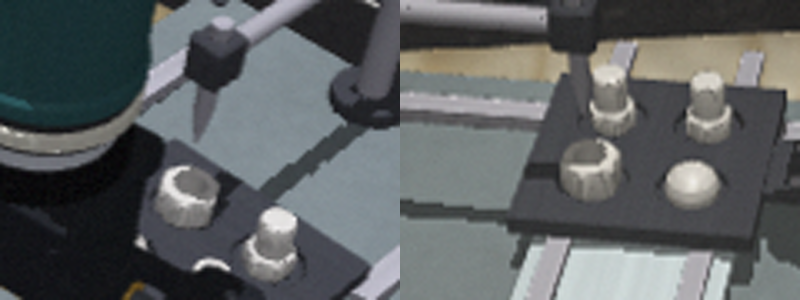

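The nut's top centre is at scene (452,255.5) and side (238.2,196.8), just below the tip. I'll check it against the tip's position.

```bash
python3 - <<'E'
from h import *
S,D=[manip.camera_info(n) for n in('scene','side')]
print(onz(S,452,255.5,.058),onz(D,238.2,196.8,.058),proj(S,(.6884,-.0637,.058)),proj(D,(.6884,-.0637,.058)))
print('dome',onz(D,(692-400)/3.3333+180,150+183/3.3333,.048))
E
```

```text
[ 0.68811558 -0.06567788  0.058     ] [ 0.6860073  -0.06546963  0.058     ] (np.float64(451.045017729847), np.float64(254.84632606575343)) (np.float64(236.6348773381131), np.float64(197.47188033894335))
dome [ 0.63810946 -0.05696647  0.048     ]
```

>>> move_arm(
  linear=[
    [0, 0, 0],
    [0, 0, 0],
    [0, 0, 0],
    [0, 0, 0],
    [0, 0, 0],
  ],
  dr=[
    [0, 0, 0],
    [0, 0, 0],
    [0, 0, 0],
    [0, 0, 0],
    [0, 0, 0],
  ],
)

```text
t: 4.55
position: [0.5219, -0.0683, 0.0703]
eef_rot: [-0.001, 3.141, -0.0]
ft_force: [1.0, -2.4, 0.4]
grip_width: 0.0236
gripper_force: 30.0
```

>>> move_arm(
  linear=[
    [0, 0, 0],
    [0, 0, 0],
    [0, 0, 0],
    [0, 0, 0],
    [0, 0, 0],
  ],
  dr=[
    [0, 0, 0],
    [0, 0, 0],
    [0, 0, 0],
    [0, 0, 0],
    [0, 0, 0],
  ],
)

```text
t: 5.05
position: [0.5218, -0.0683, 0.0703]
eef_rot: [0.0, 3.141, 0.0]
ft_force: [1.5, -1.4, 1.7]
grip_width: 0.0231
gripper_force: 30.0
```

>>> move_arm(
  linear=[
    [0, 0, 0],
    [0, 0, 0],
    [0, 0, 0],
    [0, 0, 0],
    [0, 0, 0],
  ],
  dr=[
    [0, 0, 0],
    [0, 0, 0],
    [0, 0, 0],
    [0, 0, 0],
    [0, 0, 0],
  ],
)

```text
t: 5.55
position: [0.5218, -0.0684, 0.0703]
eef_rot: [0.0, 3.141, 0.0]
ft_force: [1.6, -0.3, 2.3]
grip_width: 0.023
gripper_force: 30.0
```

The nut is within about 3 mm of the tip and stood there for over a second. Next I slide on to the dome, by (+0.050, −0.0067).

>>> move_arm(
  linear=[
    [-0.004, -0.0005, 0],
    [-0.014, -0.0019, 0],
    [-0.026, -0.0035, 0],
    [-0.038, -0.005, 0],
    [-0.05, -0.0067, 0],
  ],
  dr=[
    [0, 0, 0],
    [0, 0, 0],
    [0, 0, 0],
    [0, 0, 0],
    [0, 0, 0],
  ],
)

```text
t: 6.05
position: [0.551, -0.0721, 0.0702]
eef_rot: [-0.0, -3.139, -0.001]
ft_force: [-1.6, 0.5, 6.1]
grip_width: 0.0233
gripper_force: 30.0
```

>>> move_arm(
  linear=[
    [-0.012, -0.0016, 0],
    [-0.022, -0.003, 0],
    [-0.03, -0.004, 0],
    [-0.0338, -0.0045, 0],
    [-0.0338, -0.0045, 0],
  ],
  dr=[
    [0, 0, 0],
    [0, 0, 0],
    [0, 0, 0],
    [0, 0, 0],
    [0, 0, 0],
  ],
)

```text
t: 6.55
position: [0.5721, -0.0748, 0.0703]
eef_rot: [-0.0, -3.141, -0.001]
ft_force: [-0.6, 1.4, 4.4]
grip_width: 0.0224
gripper_force: 30.0
```

>>> move_arm(
  linear=[
    [0, 0, 0],
    [0, 0, 0],
    [0, 0, 0],
    [0, 0, 0],
    [0, 0, 0],
  ],
  dr=[
    [0, 0, 0],
    [0, 0, 0],
    [0, 0, 0],
    [0, 0, 0],
    [0, 0, 0],
  ],
)

```text
t: 7.05
position: [0.572, -0.0751, 0.0703]
eef_rot: [0.0, 3.141, 0.0]
ft_force: [1.0, 1.8, 4.3]
grip_width: 0.023
gripper_force: 30.0
```

```bash
python3 - <<'E'
from h import *
s=manip.read_camera('scene');d=manip.read_camera('side')
r=lambda im,x,y:cv2.resize(im[y:y+90,x:x+120],(400,300),interpolation=cv2.INTER_CUBIC)
cv2.imwrite('pics/p.png',np.hstack([r(s,395,200),r(d,180,150)]))
for c,o in(('scene',(395,200,0)),('side',(180,150,400))):
    u,v=proj(manip.camera_info(c),(.6884,-.0637,.048));print('want',(u-o[0])*3.333+o[2],(v-o[1])*3.333)
E
```

```text
want 183.430560965201 197.33040191593912
want 590.3931244733843 174.2253935528914
```

View pics/p.png

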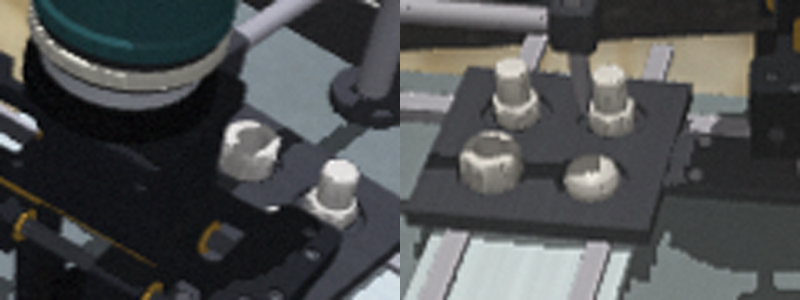

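In the side view the dome is centred at (591,176), against (590,174) wanted, and the nut and dome are both upright. Releasing and lifting clear.

>>> move_arm(
  linear=[
    [0, 0, 0],
    [0, 0, 0],
    [0, 0, 0],
    [0, 0, 0],
    [0, 0, 0],
  ],
  dr=[
    [0, 0, 0],
    [0, 0, 0],
    [0, 0, 0],
    [0, 0, 0],
    [0, 0, 0],
  ],
  grip=70,
)

```text
t: 7.65
position: [0.5717, -0.0752, 0.0699]
eef_rot: [-0.0, -3.141, -0.0]
ft_force: [-0.5, -0.3, 0.2]
grip_width: 0.0612
gripper_force: 0.0
```

>>> move_arm(
  linear=[
    [0, 0, -0.02],
    [0, 0, -0.06],
    [0, 0, -0.12],
    [0, 0, -0.18],
    [0, 0, -0.22],
  ],
  dr=[
    [0, 0, 0],
    [0, 0, 0],
    [0, 0, 0],
    [0, 0, 0],
    [0, 0, 0],
  ],
)

```text
t: 8.15
position: [0.5732, -0.0754, 0.2063]
eef_rot: [-0.0, 3.137, -0.001]
ft_force: [0.3, -0.7, 0.2]
grip_width: 0.0698
gripper_force: 0.0
```

>>> move_arm(
  linear=[
    [0.1, 0, -0.05],
    [0.15, 0, -0.05],
    [0.15, 0, -0.05],
    [0.15, 0, -0.05],
    [0.15, 0, -0.05],
  ],
  dr=[
    [0, 0, 0],
    [0, 0, 0],
    [0, 0, 0],
    [0, 0, 0],
    [0, 0, 0],
  ],
)

```text
t: 8.65
position: [0.4829, -0.0752, 0.2329]
eef_rot: [0.0, 3.14, -0.0]
ft_force: [0.2, 0.1, 0.5]
grip_width: 0.0697
gripper_force: 0.0
```

```bash
python3 - <<'E'
from h import *
s=manip.read_camera('scene');d=manip.read_camera('side')
r=lambda im,x,y:cv2.resize(im[y:y+90,x:x+120],(400,300),interpolation=cv2.INTER_CUBIC)
cv2.imwrite('pics/q.png',np.hstack([r(s,395,200),r(d,180,150)]))
E
```

```text
(no output)
```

View pics/q.png

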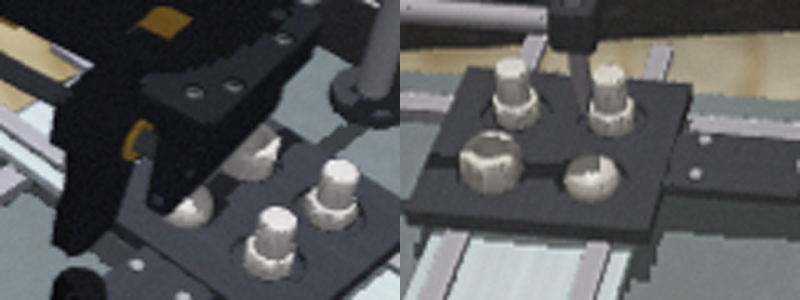

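The dome is still at side (591,176) and scene (~185,203), close to the wanted positions. The tray hasn't moved and the robot is clear.

```bash
python3 -c "
from cell import manip
print(manip.sign_off())"
```

```text
the job is handed in; nothing more can be done
None
```

The nut stood under the pointer, about 3 mm off by camera, for over a second; then the dome plug was left about 1 mm off, with both upright and the robot clear. The job is handed in, but no verdict came back.

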